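Tip two sample tubes out of the tilting bin

ROBOT

A 7-joint arm with a two-finger parallel gripper is mounted at the origin on the work surface. World frame = base frame: x ahead of the robot, y to its left, z up, the work surface at z = 0. Lengths are in m, angles in rad, forces in N, time in s.
With the tool pointing down it reaches from about 0.425 to 0.925 m from the base axis. Payload 6.8 kg.
Tool frame: the origin (TCP) lies midway between the tips of the shut fingers; the grasp point (between the pads) lies hold_point_z behind it (hold_point_z is the distance from the TCP to the grasp point, in m); z points along the fingers, y is the line along which they close (so a half turn about z gives the same grasp; the last joint's range is limited). The gripper opens to 85 mm and grips with 20 to 120 N. Pads are 22 mm wide; open, the fingers measure 114 mm over their backs; the gripper's body (76 mm by 85 mm) begins 54 mm behind the grasp point. The pads swing forward as they close: fully open they stand 13 mm farther back than shut.
Start: joints at [-1.29, 0.477, 0.022, 1.555, -0.011, 1.109, -0.083], TCP at [0.256, 0.625, 0.231] pointing down, gripper open.
Joint ranges: [-2.96, 2.96], [-0.34, 2.1], [-1.41, 1.46], [0.24, 2.44], [-1.37, 4.51], [0.17, 1.92], [-2.96, 2.96]. Speed limits (rad/s): [2.39, 2.39, 3.14, 3.14, 3.14, 3.14, 3.14].

INTERFACE

Orientations are given as a unit quaternion [w, x, y, z].
In Python, from cell import * gives the robot as it stands. The module is installed in compiled form; this text tells all that it offers.
- The arm moves only by the tool arm_command, never from a script. Its argument "series" is text: rows parted by semicolons, each of 7 numbers parted by spaces: the shift along the tool's x, y, z scaled (see below), then the turn, a rotation vector about the tool's x, y, z scaled (see below), then the gripper's target within -1 to 1 (fully open at 1, half-way at 0, shut at -1). A call has 1 to 5 rows; each row shifts and turns the commanded pose from where the row before left it, along the tool's axes as they then stand; what a row does not reach is not made up. The controller multiplies each number of a shift by 0.025 m and each number of a turn by 45 degrees. A row lasts 1/10 s, in which the tool goes at most 50 mm and 8.59 degrees, less where a joint would pass 70% of its speed; a pose out of reach is approached as far as the arm can. A call with a number of a shift or a turn outside -1 to 1 is refused whole. A call with a gripper value outside its range is refused whole. The fingers move at their own pace and stop on an object; the grip force is fixed at half the most. Time passes only in rows, so rows that do not move let the fingers close. It gives the time, the measured TCP pose, the force, the opening and the grip force at its end, in the units of the state.
- get_state(): the state, without advancing time (a new reading comes with each control period).
- get_image(name): name is "scene" or "side" or "wrist"; returns the picture (384x512x3 uint8, red, green, blue); there is no depth.
- camera_info(name): a dict with "fovy" (degrees; the focal length in pixels is half the picture's height over the tangent of half this angle, whatever the lens; pixels are square), "cx", "cy" (the principal point, pixels), "k1" (the pictures are not rectified: a ray, as slopes to the right and down, at radius r is drawn at 1 + k1 r^2 times it, then the intrinsics apply), "world_from_camera" (4x4, takes a point from camera to world coordinates). Camera axes: x right, y down, z forward; pixel columns grow to the right and rows downward; lengths in m; the calibration is good to about 2 mm. A picture is of the moment at which its call begins: read the wrist's pose just before it. camera_info takes no time and is no camera call; for the wrist camera it gives the pose at the moment of the call.
- sign_off(): hands the job in; it is judged then, once.
The state is a dict: "time": time; "q": joint angles; "dq": joint speeds; "tau": joint torques, N m; "ee_pos": TCP position; "orientation": TCP orientation; "force": force on the tool from outside, world axes, zero at the start; "torque": the same for the moment, N m; "grip_width": finger opening in m; "grip_force": force on a finger pad.
Only numpy, scipy, OpenCV 4.12 (cv2) and the standard library are available. Lean on these libraries where they do the work, as an engineer would, in place of code of your own. Each camera call takes 0.05 s, during which the arm holds its last target. There are 200 camera calls.

TASK

Tilt the orange bin, which has a black grip, just until its sample tubes start to slide, and meter exactly two of them, one after the other, down into the white tray while the other two stay in the bin. Then lower the bin back onto its rest without letting it drop, and let go. Do not touch the tubes, and leave everything else on the table where it is.

Things in the scene. Friction and masses are not known exactly. Their poses are not given: they have to be found in the camera images.
- stand: Fixed stand, grey base plate 530 x 130 x 6 mm. Origin on the table right below the bin's pivot; x axis along the bin from pivot to closed back end, z up. Catch tray on its -x side (x -175 to -5 mm), aluminium rest block 60 mm wide, 120 mm high under the bin's back end (x 280 to 310 mm). Position and heading vary.
- bin (a joint): Tilt of the orange bin about its pivot, rad: 0 level on its rest, grows as the back end is lifted, stop at 0.85. The pivot runs along the stand's y axis, 125 mm above the stand's origin. Empty weight 0.35 kg; it falls back to 0 if let go; lifting it at the grip takes 4 to 6 N. The tubes start to slide at a tilt of about 0.4 to 0.65 rad (friction unknown): raise it slowly there.
- bin_grip (a point): Point on the bin's black grip plate, 20 mm below its top edge, 32 mm above the bridge it stands on; turns with the bin. Plate 10 mm thick along the bin, 50 mm wide across it, upright when the bin is level. 200 mm from the pivot along the bin, 83 mm above it. x along the bin to the back end, z up the plate. Gripped on its two faces, the tool leans with the bin.
- bin_lip (a point): Middle of the bin's open lip, on the floor's upper face, 10 mm beyond the pivot; turns with the bin: x along the floor to the back end, z square to the floor. Trough 33 mm wide, 320 mm long inside, walls 24 mm. A tube goes over when its centre passes the lip. Sliding tubes speed up the farther the tilt is past the slip angle and stop soon after it is tipped well below.
- tray (a point): Middle of the white catch tray, 11 mm above the table, axes as the stand's; inside 160 mm along x and 120 mm along y, rim 60 mm above this point. Its padded black floor slopes down to the -y side (about 18 mm above this point on the +y side, level with it on the -y side), so that tubes roll aside. The lip hangs 5 mm inside the tray's near wall.
- tube_1: Capped sample tube (white, blue screw cap at its +x end), 28 mm diameter, 70 mm long, 30 to 65 g, origin at its centre, x along its length. The four lie in single file lengthwise in the bin, a few mm apart; tube_1 is first from the lip; its front end starts about 27 mm from the lip.
- tube_2: Capped sample tube (white, blue screw cap at its +x end), 28 mm diameter, 70 mm long, 30 to 65 g, origin at its centre, x along its length. The four lie in single file lengthwise in the bin, a few mm apart; tube_2 is second from the lip.
- tube_3: Capped sample tube (white, blue screw cap at its +x end), 28 mm diameter, 70 mm long, 30 to 65 g, origin at its centre, x along its length. The four lie in single file lengthwise in the bin, a few mm apart; tube_3 is third from the lip.
- tube_4: Capped sample tube (white, blue screw cap at its +x end), 28 mm diameter, 70 mm long, 30 to 65 g, origin at its centre, x along its length. The four lie in single file lengthwise in the bin, a few mm apart; tube_4 is fourth from the lip.
- tube_rack: Bystander: red rack 90 x 110 x 50 mm with small blue-capped tubes, 82 mm high in all; origin under its centre.
- tip_box: Bystander: yellow-lidded tip box 87 x 122 x 75 mm; origin under its centre.
- vortex_mixer: Bystander: small white mixer 120 x 100 mm with blue round head, 92 mm high; origin under its centre.
- flask: Bystander: blue insulated flask with white lid, 142 mm diameter, 203 mm high; origin under its centre.

How it is judged:
By the outcome, as a careful person would: the job done as asked, in the order asked, and still so for the second after the job is handed in, with the robot touching nothing.
It also fails if it takes over 64 s, if anything falls off the work surface, if the arm or the gripper's body presses on something with over 40 N, if the wrist force passes 120 N, or if a joint passes its speed limit or range.

## Working session

There is one attempt and no reset: what is moved stays moved. The work goes in short steps, Python scripts to look and compute and a tool call to move; the robot and the scene stay as the last step left them, time stands still between calls to the robot, and variables do not carry over. Pictures are saved under pics/ and viewed, at most 10 in all, crops included, and the job is handed in when it is done.

Besides the shell and the picture viewer there is one more tool, called after ">>>" by a JSON object that holds its "op" and its "data", one argument or row to a line. arm_command: Moves the arm, as the interface text tells. Shifts and turns lie within -1 to 1; 1 stands for 0.025 m of shift or 45 degrees of turn. Its arguments: {"type":"object","properties":{"series":{"type":"string"}},"required":["series"]}

```bash
mkdir -p pics; ls; python3 - <<'E'
from cell import *
import cv2,numpy as np
s=get_state();print({k:np.round(v,3).tolist() for k,v in s.items()})
a=[get_image(n) for n in("scene","side")]
for n,i in zip(("scene","side"),a):
    c=camera_info(n);print(n,c['fovy'],c['cx'],c['cy'],c['k1'],np.round(c['world_from_camera'],3).tolist())
    cv2.imwrite(f'pics/{n}0.png',i[:,:,::-1])
cv2.imwrite('pics/both0.png',cv2.resize(np.vstack(a)[:,:,::-1],None,fx=.78,fy=.78))
E
```

```text
pics
{'time': 0.0, 'q': [-1.29, 0.478, 0.022, 1.556, -0.012, 1.109, -0.083], 'dq': [0.0, 0.001, -0.001, 0.0, -0.001, 0.001, -0.0], 'tau': [-0.0, -59.646, 1.608, -28.119, 0.013, 0.01, 0.0], 'ee_pos': [0.256, 0.624, 0.23], 'orientation': [-0.0, 0.193, 0.981, -0.001], 'force': [-0.371, -0.097, 0.518], 'torque': [-0.008, 0.036, 0.004], 'grip_force': 0.0, 'grip_width': 0.086}
scene 51.593332969439665 256.4429613324269 189.52834001034316 -0.03628515254102166 [[-0.821, 0.392, -0.416, 1.061], [0.571, 0.589, -0.572, 0.683], [0.021, -0.706, -0.708, 0.951], [0.0, 0.0, 0.0, 1.0]]
side 48.40656270218076 252.22060678113124 186.5959666508035 -0.021085870817808956 [[-0.768, -0.458, 0.449, -0.052], [-0.641, 0.551, -0.535, 0.775], [-0.002, -0.698, -0.716, 1.142], [0.0, 0.0, 0.0, 1.0]]
```

View pics/scene0.png

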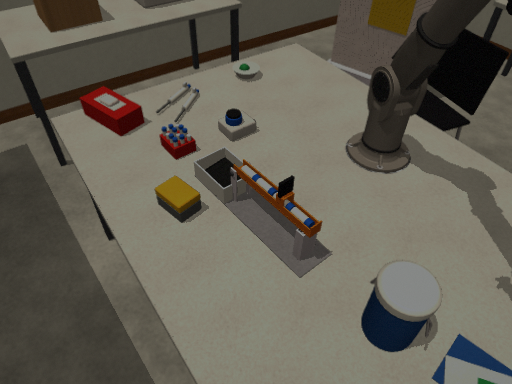

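View pics/side0.png

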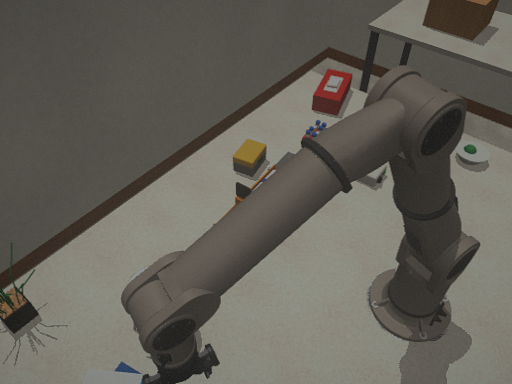

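The scene view shows the bin running from its lip at about (240,168) to its back end at about (318,228), with the black grip at (286,187) and the tray at (222,175). In the side view the arm hides most of the bin. I'll zoom in on the scene view.

```bash
cat > h.py <<'E'
from cell import *
import cv2,numpy as np
from scipy.spatial.transform import Rotation as R
def K(c):
    f=192/np.tan(np.radians(c['fovy']/2));return np.array([[f,0,c['cx']],[0,f,c['cy']],[0,0,1]]),np.array([c['k1'],0,0,0,0.])
def ray(c,uv):
    k,d=K(c);p=cv2.undistortPoints(np.array(uv,float).reshape(-1,1,2),k,d)[:,0]
    T=c['world_from_camera'];return T[:3,3],np.c_[p,np.ones(len(p))]@T[:3,:3].T
def onz(c,uv,z):
    o,r=ray(c,uv);return o+r*((z-o[2])/r[:,2])[:,None]
def proj(c,X):
    k,d=K(c);T=np.linalg.inv(c['world_from_camera']);return cv2.projectPoints(np.array(X,float).reshape(-1,1,3),cv2.Rodrigues(T[:3,:3])[0],T[:3,3],k,d)[0][:,0]
E
python3 - <<'E'
from h import *
i=cv2.imread('pics/scene0.png');cv2.imwrite('pics/crop0.png',cv2.resize(i[140:280,190:340],None,fx=4,fy=4,interpolation=cv2.INTER_CUBIC))
E
```

```text
(no output)
```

View pics/crop0.png

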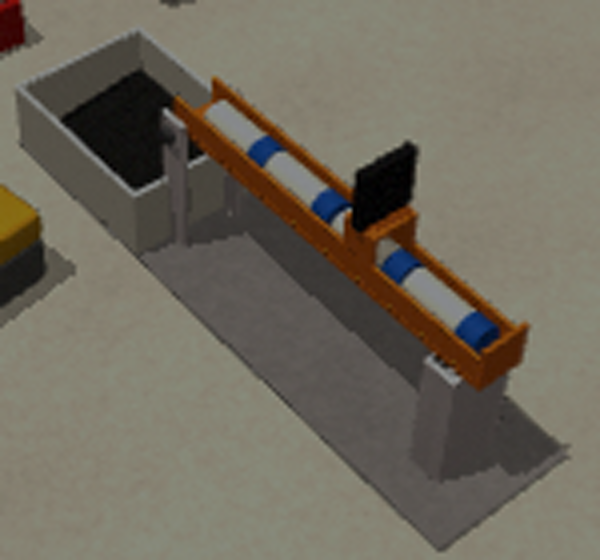

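The crop shows:
- Stand plate end corners at crop (440,549) and (567,451), with the near edge passing through (145,260).
- Tray rim corners at (20,92), (138,32) and (135,193).
- Grip plate top edge running from (358,173) to (412,145).

```bash
python3 - <<'E'
from h import *
c=camera_info('scene')
f=lambda L:np.array(L)/4+[189.6,139.6]
P=onz(c,f([(440,549),(567,451),(145,260)]),.006);print('plate',P.round(4).tolist())
T=onz(c,f([(20,92),(138,32),(135,193)]),.071);print('tray',T.round(4).tolist())
B=onz(c,f([(178,100),(481,365),(526,327),(215,80)]),.149);print('bin tops',B.round(4).tolist())
G=onz(c,f([(358,173),(412,145)]),.228);print('grip',G.round(4).tolist(),G.mean(0))
for a,b in((P[2],P[0]),(T[0],T[2]),(B[0],B[1]),(B[3],B[2])): d=b-a;print(np.linalg.norm(d),np.degrees(np.arctan2(d[1],d[0])))
for a,b in((P[0],P[1]),(T[0],T[1]),(G[0],G[1])): d=b-a;print('y',np.linalg.norm(d),np.degrees(np.arctan2(d[1],d[0])))
E
```

```text
plate [[0.6016, 0.2664, 0.006], [0.4718, 0.254, 0.006], [0.6277, -0.0788, 0.006]]
tray [[0.6438, -0.2472, 0.071], [0.52, -0.2605, 0.071], [0.6264, -0.0916, 0.071]]
bin tops [[0.5854, -0.0905, 0.149], [0.561, 0.2364, 0.149], [0.5151, 0.2284, 0.149], [0.5491, -0.0944, 0.149]]
grip [[0.5727, 0.1115, 0.228], [0.5263, 0.11, 0.228]] [0.54954934 0.1107716  0.228     ]
0.3461142725134216 94.32139421598673
0.15653991746643586 96.37798002246116
0.3278633012568194 94.25188506776585
0.32456285549377933 96.01028022861549
y 0.1304071567150279 -174.56363062770814
y 0.1244678491539942 -173.85952203667185
y 0.046423038346175435 -178.20417849459946
```

```bash
cat >> h.py <<'E'
import sys
def to(p,Rt):
    "tool-frame shift (units of .025) and turn (units of 45deg) from present pose to p,Rt"
    s=get_state();q=s['orientation'];Rc=R.from_quat(np.r_[q[1:],q[0]])
    return (Rc.inv().apply(np.array(p)-s['ee_pos'])/.025).round(2),((Rc.inv()*Rt).as_rotvec()/np.radians(45)).round(3)
def pose(h,pv,th,hp,up=0):
    "TCP pose gripping at tilt th; pv pivot xyz, heading h rad"
    u=np.array([np.cos(h),np.sin(h),0]);z=np.array([0,0,1.]);v=np.cross(z,u)
    Rb=R.from_rotvec(-v*th);g=pv+Rb.apply(u*.2+z*.083)
    Rt=R.from_matrix(np.c_[v,u,-z]);Rt=Rb*Rt
    return g+Rt.apply([0,0,hp-up]),Rt
E
python3 - <<'E'
from h import *
import cell
print([n for n in dir(cell) if n[0]!='_'],getattr(cell,'hold_point_z',None))
c=camera_info('scene');print('flask lid',onz(c,[(408,290)],.203))
h=np.radians(95.2);pv=np.array([.566,-.086,.125])
print(to(*pose(h,pv,0,0,.13)))
c=camera_info('wrist');T=c['world_from_camera'];s=get_state();q=s['orientation'];Rc=R.from_quat(np.r_[q[1:],q[0]])
print(c['fovy'],Rc.inv().apply(T[:3,3]-s['ee_pos']),(Rc.inv().as_matrix()@T[:3,:3]).round(2).tolist())
E
```

```text
['IKError', 'camera_info', 'get_image', 'get_state', 'hold_point_z', 'sign_off'] 0.0187
flask lid [[0.52428032 0.51145773 0.203     ]]
(array([-18.56, -14.49,  -4.28]), array([-0.002, -0.   , -0.61 ]))
69.73968043088063 [ 0.08219576  0.0005034  -0.14368626] [[0.0, -0.95, -0.32], [1.0, 0.0, -0.0], [0.0, -0.32, 0.95]]
```

>>> {"op": "arm_command", "data": {
  "series": "-0.4 -0.3 -1 0 0 0 1; -0.7 -0.5 -1 0 0 0 1; -1 -0.8 -1 0 0 0 1; -1 -0.8 -1 0 0 0 1; -1 -0.8 0 0 0 0 1"
}}

```text
time: 0.6
ee_pos: [0.3217, 0.512, 0.3349]
orientation: [0.001, 0.193, 0.981, 0.003]
force: [-0.0, 0.8, 0.5]
grip_width: 0.0854
grip_force: 0.0
```

>>> {"op": "arm_command", "data": {
  "series": "-1 -0.8 0 0 0 0 1; -1 -0.8 0 0 0 0 1; -1 -0.8 0 0 0 0 1; -1 -0.8 0 0 0 0 1; -1 -0.8 0 0 0 0 1"
}}

```text
time: 1.1
ee_pos: [0.3985, 0.3704, 0.331]
orientation: [-0.0, 0.193, 0.981, -0.0]
force: [0.3, -0.1, -0.2]
grip_width: 0.0854
grip_force: 0.0
```

>>> {"op": "arm_command", "data": {
  "series": "-1 -0.8 0 0 0 0 1; -1 -0.8 0 0 0 0 1; -1 -0.8 0 0 0 0 1; -1 -0.8 0 0 0 0 1; 0 0 0 0 0 -0.12 1"
}}

```text
time: 1.6
ee_pos: [0.4627, 0.2547, 0.3312]
orientation: [0.0, 0.15, 0.989, -0.001]
force: [-0.6, -0.3, -0.3]
grip_width: 0.0856
grip_force: 0.0
```

>>> {"op": "arm_command", "data": {
  "series": "0 0 0 0 0 -0.12 1; 0 0 0 0 0 -0.12 1; 0 0 0 0 0 -0.12 1; 0 0 0 0 0 -0.12 1; 0 0 0 0 0 0 1"
}}

```text
time: 2.1
ee_pos: [0.4601, 0.2597, 0.331]
orientation: [-0.0, -0.042, 0.999, -0.0]
force: [-0.4, 0.3, 1.0]
grip_width: 0.0854
grip_force: 0.0
```

```bash
python3 - <<'E'
from h import *
c=camera_info('wrist');i=get_image('wrist');cv2.imwrite('pics/w1.png',i[:,:,::-1])
s=get_state();print(s['ee_pos'],s['q'],s['time'])
np.save('w1.npy',c,allow_pickle=True)
h=np.radians(95.2);pv=np.array([.566,-.086,.125])
print(to(*pose(h,pv,0,.0187,.10)))
E
```

```text
[0.4601852  0.25967748 0.33098681] [-0.78983129  0.14719139  0.179277    1.78465219 -0.02795507  1.21287363
  1.04845054] 2.15
(array([-3.03, -6.12,  1.67]), array([-0.   , -0.001, -0.013]))
```

View pics/w1.png

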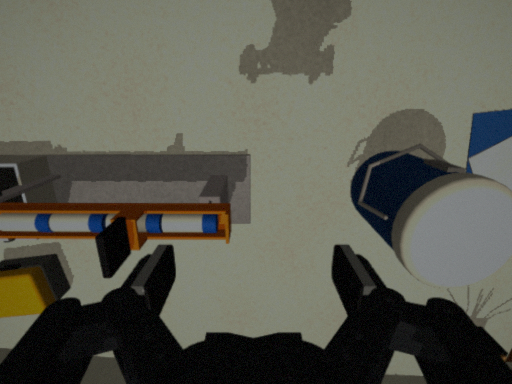

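The wrist view shows the bin lying horizontally, with its back end at about column 229 (rows 203–240). The grip plate is at about (115,248) and the stand end is at column 250. The heading matches, so I'll move above the grip.

>>> {"op": "arm_command", "data": {
  "series": "-0.6 -1 0 0 0 0 1; -0.6 -1 0 0 0 0 1; -0.6 -1 0 0 0 0 1; -0.6 -1 0 0 0 0 1; -0.6 -1 0 0 0 -0.013 1"
}}

```text
time: 2.65
ee_pos: [0.5459, 0.1405, 0.3312]
orientation: [-0.0, -0.045, 0.999, -0.0]
force: [0.8, 0.3, 0.3]
grip_width: 0.0855
grip_force: 0.0
```

>>> {"op": "arm_command", "data": {
  "series": "0 -0.8 0 0 0 0 1; 0 -0.3 0.3 0 0 0 1; 0 0 0.3 0 0 0 1; 0 0 0 0 0 0 1; 0 0 0 0 0 0 1"
}}

```text
time: 3.15
ee_pos: [0.5473, 0.1157, 0.3158]
orientation: [-0.001, -0.047, 0.999, 0.0]
force: [-0.4, -0.9, -0.1]
grip_width: 0.0857
grip_force: 0.0
```

```bash
python3 - <<'E'
from h import *
c=camera_info('wrist');i=get_image('wrist');cv2.imwrite('pics/w2.png',i[:,:,::-1])
s=get_state();print(s['ee_pos'],s['q'],s['time'])
np.save('w2.npy',c,allow_pickle=True)
h=np.radians(95.2);pv=np.array([.566,-.086,.125])
print(to(*pose(h,pv,0,.0187)))
E
```

```text
[0.54759342 0.11559477 0.3161718 ] [-0.5666926   0.21536511  0.29600652  1.74498803 -0.06768454  1.19136311
  1.41324908] 3.2
(array([-0.  , -0.1 ,  5.07]), array([ 0.001, -0.   ,  0.005]))
```

View pics/w2.png

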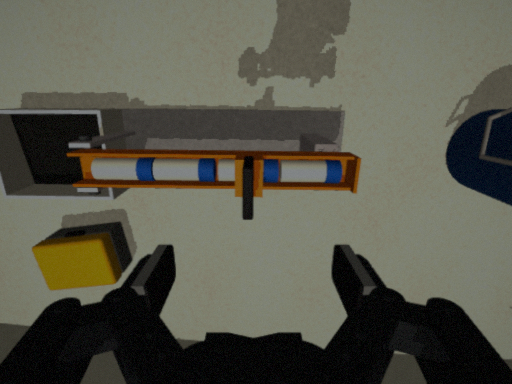

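Now the plate is seen nearly edge-on at columns 242–254, rows 155–218. The bin spans columns 68–358, with rim rows 151–188.

```bash
python3 - <<'E'
from h import *
c=np.load('w2.npy',allow_pickle=True).item();i=cv2.imread('pics/w2.png')
g=i.max(2)
for r in range(150,224,6):
    m=np.where(g[r,225:275]<32)[0]+225
    print(r,(m.min(),m.max(),len(m)) if len(m) else None,end=';')
hsv=cv2.cvtColor(i,cv2.COLOR_BGR2HSV);m=cv2.inRange(hsv,(5,140,60),(15,255,255));m[200:]=0
for col in (90,120,150,180,210,280,300,320,340):
    w=np.where(m[:,col])[0];print(col,w.min(),w.max())
a=onz(c,[(90,np.where(m[:,90])[0].min()),(340,np.where(m[:,340])[0].min()),(90,np.where(m[:,90])[0].max()),(340,np.where(m[:,340])[0].max())],.149);print(a.round(4).tolist())
for k in(0,2):
    d=a[k+1]-a[k];print(np.degrees(np.arctan2(d[1],d[0])))
print('plate top',onz(c,[(248,190),(248,218)],.228),'back',onz(c,[(358,170)],.149))
h=np.radians(95.2);pv=np.array([.566,-.086,.125]);u=np.array([np.cos(h),np.sin(h),0]);v=np.array([-u[1],u[0],0]);z=np.array([0,0,1])
print('pred plate top/lo -25,25mm',proj(c,[pv+.2*u+zz*z+y*v for zz in(.103,.051) for y in(-.025,.025)]).round(1).tolist())
E
```

```text
150 None;156 (np.int64(246), np.int64(251), 6);162 (np.int64(244), np.int64(252), 9);168 (np.int64(243), np.int64(252), 10);174 (np.int64(243), np.int64(252), 10);180 (np.int64(244), np.int64(252), 9);186 (np.int64(243), np.int64(252), 10);192 (np.int64(243), np.int64(252), 10);198 (np.int64(243), np.int64(251), 9);204 (np.int64(244), np.int64(251), 8);210 (np.int64(243), np.int64(251), 9);216 (np.int64(243), np.int64(251), 9);222 None;90 149 184
120 149 184
150 150 187
180 150 187
210 151 186
280 151 189
300 151 189
320 152 189
340 153 187
[[0.536, -0.072, 0.149], [0.5137, 0.2122, 0.149], [0.5783, -0.0758, 0.149], [0.5537, 0.22, 0.149]]
94.49192352520954
94.75203649589776
plate top [[0.54189278 0.11105646 0.228     ]
 [0.56876641 0.11346672 0.228     ]] back [[0.53125626 0.23695764 0.149     ]]
pred plate top/lo -25,25mm [[249.7, 222.2], [249.8, 169.3], [250.3, 202.2], [250.4, 157.3]]
```

>>> {"op": "arm_command", "data": {
  "series": "0.08 -0.16 0.5 0 0 0.013 1; 0 0 1 0 0 0 1; 0 0 1 0 0 0 1; 0 0 1 0 0 0 1; 0 0 0.8 0 0 0 1"
}}

```text
time: 3.7
ee_pos: [0.5454, 0.1099, 0.2068]
orientation: [-0.001, -0.041, 0.999, -0.0]
force: [0.3, -0.5, -0.2]
grip_width: 0.0854
grip_force: 0.0
```

>>> {"op": "arm_command", "data": {
  "series": "0 0 0.5 0 0 0 1; 0 0 0.27 0 0 0 1; 0 0 0 0 0 0 1; 0 0 0 0 0 0 1; 0 0 0 0 0 0 0"
}}

```text
time: 4.2
ee_pos: [0.547, 0.1101, 0.1905]
orientation: [0.001, -0.041, 0.999, 0.0]
force: [-0.2, -0.3, 0.0]
grip_width: 0.0731
grip_force: 0.0
```

```bash
python3 - <<'E'
from h import *
i=get_image('wrist');cv2.imwrite('pics/w3.png',i[:,:,::-1])
s=get_state();print(s['ee_pos'],s['time'],s['grip_width'],s['force'])
h=np.radians(94.8);u=np.array([np.cos(h),np.sin(h),0]);pv=np.array([.5455,.1115,.125])-.2*u
print(pv,to(*pose(h,pv,0,.0187)))
E
```

```text
[0.54696914 0.11008615 0.19049486] 4.25 0.06658785798831128 [-0.99722589  0.06896509  0.54840039]
[ 0.56223557 -0.08779857  0.125     ] (array([0.05, 0.06, 0.05]), array([ 0.001,  0.002, -0.002]))
```

View pics/w3.png

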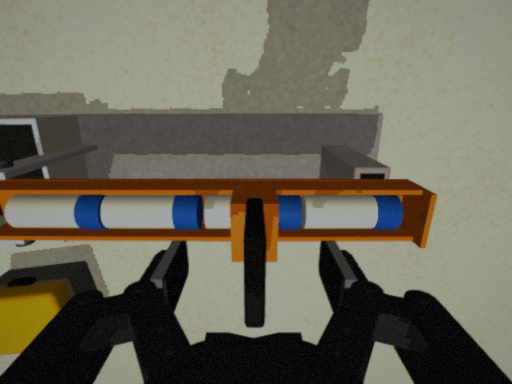

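The plate (centre about column 255) sits midway between the fingers (inner edges about 187 and 320), so I'll close.

>>> {"op": "arm_command", "data": {
  "series": "0 0.03 0.04 0 0 0 -0.5; 0 0 0 0 0 0 -1; 0 0 0 0 0 0 -1; 0 0 0 0 0 0 -1; 0 0 0 0 0 0 -1"
}}

```text
time: 4.75
ee_pos: [0.5463, 0.1106, 0.1887]
orientation: [0.0, -0.041, 0.999, 0.0]
force: [-0.7, -0.8, 1.9]
grip_width: 0.0094
grip_force: 58.5
```

>>> {"op": "arm_command", "data": {
  "series": "0 0 0 0 0 0 -1; 0 0 0 0 0 0 -1; 0 0 0 0 0 0 -1"
}}

```text
time: 5.05
ee_pos: [0.5463, 0.1106, 0.1887]
orientation: [0.0, -0.041, 0.999, 0.0]
force: [-1.5, -0.7, 3.9]
grip_width: 0.0094
grip_force: 58.6
```

```bash
python3 - <<'E'
from h import *
s=get_state();print(s['ee_pos'],s['time'],s['grip_width'],s['force'])
# Rows for tilt about the pivot: body-frame shift per step of dth
a=np.array([0,.2,-.083+.0187])  # pivot->TCP in tool axes (x=v,y=u,z=down)
for dth in(.02,.05,.1,.12):
    w=np.array([-dth,0,0]);Rd=R.from_rotvec(w);print(dth,((Rd.apply(a)-a)/.025).round(4),(w/np.radians(45)).round(4))
E
```

```text
[0.54634319 0.11057937 0.1887351 ] 5.05 0.009420147802879371 [-1.47278001 -0.67940085  3.89291746]
0.02 [ 0.     -0.053  -0.1595] [-0.0255  0.      0.    ]
0.05 [ 0.     -0.1385 -0.3966] [-0.0637  0.      0.    ]
0.1 [ 0.     -0.2967 -0.7858] [-0.1273  0.      0.    ]
0.12 [ 0.     -0.3654 -0.9392] [-0.1528  0.      0.    ]
```

```bash
cat > tr.py <<'E'
from h import *
i=get_image('wrist')[:,:,::-1];s=get_state();cv2.imwrite('pics/t%.2f.png'%s['time'],i)
hsv=cv2.cvtColor(i,cv2.COLOR_BGR2HSV)[198:226]
b=(cv2.inRange(hsv,(100,130,50),(125,255,255))>0).sum(0)>10
e=np.flatnonzero(np.diff(np.r_[0,b.astype(int),0]));seg=[(int(p),int(q)) for p,q in zip(e[::2],e[1::2]) if q-p>3]
q=s['orientation'];z=R.from_quat(np.r_[q[1:],q[0]]).as_matrix()[:,2]
h=np.radians(94.8);u=np.array([np.cos(h),np.sin(h),0]);g=s['ee_pos']-z*.0187-np.array([.5455,.1115,.125])+.2*u
print('t%.2f tilt %.3f grip-tilt %.3f'%(s['time'],np.arctan2(z@u,-z[2]),np.arctan2(g[2],g@u)-np.arctan2(.083,.2)),'caps',seg,'F',s['force'].round(1),'w',round(s['grip_width'],4))
E
python3 tr.py
```

```text
t5.10 tilt 0.000 grip-tilt -0.001 caps [(73, 98), (172, 197), (279, 301), (378, 403)] F [-2.1 -0.9  3.7] w 0.0093
```

>>> {"op": "arm_command", "data": {
  "series": "0 -0.08 -0.24 -0.038 0 0 -1; 0 -0.17 -0.475 -0.076 0 0 -1; 0 -0.17 -0.475 -0.076 0 0 -1; 0 -0.08 -0.24 -0.038 0 0 -1; 0 0 0 0 0 0 -1"
}}

```text
time: 5.6
ee_pos: [0.5475, 0.096, 0.2236]
orientation: [-0.004, -0.04, 0.995, 0.09]
force: [0.8, 2.3, -3.0]
grip_width: 0.0093
grip_force: 60.8
```

```bash
python3 tr.py; python3 -c "
from cell import *;print(get_state()['q'].round(3) if hasattr(get_state()['q'],'round') else get_state()['q'])"
```

```text
t5.65 tilt 0.179 grip-tilt 0.178 caps [(73, 99), (171, 198), (278, 301), (378, 403)] F [ 0.4  2.8 -3.8] w 0.0096
[-0.384  0.294  0.247  1.877 -0.3    0.988  1.673]
```

Tracking and tilting both work. I'll continue to about 0.36.

>>> {"op": "arm_command", "data": {
  "series": "0 -0.08 -0.24 -0.038 0 0 -1; 0 -0.17 -0.475 -0.076 0 0 -1; 0 -0.17 -0.475 -0.076 0 0 -1; 0 -0.08 -0.24 -0.038 0 0 -1; 0 0 0 0 0 0 -1"
}}

```text
time: 6.15
ee_pos: [0.5491, 0.0756, 0.2549]
orientation: [-0.008, -0.04, 0.983, 0.178]
force: [-0.6, 4.9, -1.5]
grip_width: 0.0094
grip_force: 61.4
```

```bash
python3 tr.py
```

```text
t6.20 tilt 0.358 grip-tilt 0.357 caps [(73, 99), (172, 201), (278, 301), (378, 402)] F [ 0.4  3.2 -0.7] w 0.0093
```

>>> {"op": "arm_command", "data": {
  "series": "0 -0.053 -0.16 -0.0255 0 0 -1; 0 0 0 0 0 0 -1"
}}

```text
time: 6.4
ee_pos: [0.5493, 0.073, 0.2582]
orientation: [-0.008, -0.041, 0.981, 0.188]
force: [-0.3, 4.2, -2.1]
grip_width: 0.0091
grip_force: 61.4
```

```bash
python3 tr.py
```

```text
t6.45 tilt 0.378 grip-tilt 0.379 caps [(73, 99), (172, 201), (278, 301), (378, 402)] F [-0.3  2.9 -1.3] w 0.0098
```

>>> {"op": "arm_command", "data": {
  "series": "0 -0.053 -0.16 -0.0255 0 0 -1; 0 0 0 0 0 0 -1"
}}

```text
time: 6.65
ee_pos: [0.5496, 0.0699, 0.2618]
orientation: [-0.008, -0.04, 0.979, 0.198]
force: [-0.0, 3.9, -1.6]
grip_width: 0.0091
grip_force: 61.4
```

```bash
python3 tr.py
```

```text
t6.70 tilt 0.399 grip-tilt 0.401 caps [(73, 99), (172, 201), (279, 302), (378, 403)] F [ 0.2  4.5 -1.6] w 0.0095
```

>>> {"op": "arm_command", "data": {
  "series": "0 -0.053 -0.16 -0.0255 0 0 -1; 0 0 0 0 0 0 -1"
}}

```text
time: 6.9
ee_pos: [0.5498, 0.067, 0.2651]
orientation: [-0.009, -0.04, 0.977, 0.208]
force: [-0.3, 4.5, -1.3]
grip_width: 0.0094
grip_force: 61.4
```

```bash
python3 tr.py
```

```text
t6.95 tilt 0.419 grip-tilt 0.422 caps [(73, 99), (172, 202), (279, 302), (378, 403)] F [-0.1  4.3 -1.6] w 0.0098
```

>>> {"op": "arm_command", "data": {
  "series": "0 -0.053 -0.16 -0.0255 0 0 -1; 0 0 0 0 0 0 -1"
}}

```text
time: 7.15
ee_pos: [0.5501, 0.0641, 0.2683]
orientation: [-0.009, -0.04, 0.975, 0.218]
force: [-1.3, 4.9, -0.7]
grip_width: 0.0096
grip_force: 61.4
```

```bash
python3 tr.py
```

```text
t7.20 tilt 0.439 grip-tilt 0.442 caps [(73, 99), (172, 202), (279, 302), (378, 403)] F [ 0.1  3.6 -1.3] w 0.009
```

>>> {"op": "arm_command", "data": {
  "series": "0 -0.053 -0.16 -0.0255 0 0 -1; 0 0 0 0 0 0 -1"
}}

```text
time: 7.4
ee_pos: [0.5503, 0.0612, 0.2713]
orientation: [-0.009, -0.04, 0.973, 0.228]
force: [-0.3, 5.3, -0.5]
grip_width: 0.0094
grip_force: 61.4
```

```bash
python3 tr.py
```

```text
t7.45 tilt 0.459 grip-tilt 0.462 caps [(74, 99), (172, 202), (279, 302), (378, 402)] F [-0.2  5.1 -0.1] w 0.0094
```

>>> {"op": "arm_command", "data": {
  "series": "0 -0.053 -0.16 -0.0255 0 0 -1; 0 0 0 0 0 0 -1"
}}

```text
time: 7.65
ee_pos: [0.5505, 0.0582, 0.2744]
orientation: [-0.01, -0.04, 0.971, 0.238]
force: [-1.0, 5.4, -1.2]
grip_width: 0.0095
grip_force: 61.4
```

```bash
python3 tr.py
```

```text
t7.70 tilt 0.480 grip-tilt 0.483 caps [(74, 99), (172, 202), (279, 301), (377, 402)] F [-1.4  5.3 -1. ] w 0.0092
```

>>> {"op": "arm_command", "data": {
  "series": "0 -0.053 -0.16 -0.0255 0 0 -1; 0 0 0 0 0 0 -1"
}}

```text
time: 7.9
ee_pos: [0.5508, 0.0551, 0.2774]
orientation: [-0.01, -0.039, 0.968, 0.247]
force: [-1.0, 4.7, -0.7]
grip_width: 0.0093
grip_force: 61.4
```

```bash
python3 tr.py
```

```text
t7.95 tilt 0.500 grip-tilt 0.504 caps [(74, 99), (172, 201), (279, 301), (376, 401)] F [-0.6  5.1 -1.3] w 0.0092
```

>>> {"op": "arm_command", "data": {
  "series": "0 -0.053 -0.16 -0.0255 0 0 -1; 0 0 0 0 0 0 -1"
}}

```text
time: 8.15
ee_pos: [0.551, 0.0519, 0.2803]
orientation: [-0.011, -0.039, 0.965, 0.257]
force: [-1.8, 5.3, -0.8]
grip_width: 0.0093
grip_force: 61.4
```

```bash
python3 tr.py
```

```text
t8.20 tilt 0.520 grip-tilt 0.524 caps [(74, 99), (172, 201), (279, 300), (374, 399)] F [-0.1  4.3  0.3] w 0.0093
```

>>> {"op": "arm_command", "data": {
  "series": "0 -0.053 -0.16 -0.0255 0 0 -1; 0 0 0 0 0 0 -1"
}}

```text
time: 8.4
ee_pos: [0.5513, 0.0487, 0.2831]
orientation: [-0.011, -0.039, 0.963, 0.267]
force: [-1.5, 5.5, -0.1]
grip_width: 0.0094
grip_force: 61.4
```

```bash
python3 tr.py
```

```text
t8.45 tilt 0.540 grip-tilt 0.545 caps [(74, 99), (171, 199), (279, 298), (371, 395)] F [-0.8  5.5  0.2] w 0.0094
```

>>> {"op": "arm_command", "data": {
  "series": "0 -0.027 -0.08 -0.0127 0 0 -1; 0 0 0 0 0 0 -1"
}}

```text
time: 8.65
ee_pos: [0.5514, 0.0474, 0.2843]
orientation: [-0.011, -0.039, 0.962, 0.271]
force: [-0.6, 6.2, 0.2]
grip_width: 0.0093
grip_force: 61.4
```

```bash
python3 tr.py
```

```text
t8.70 tilt 0.550 grip-tilt 0.554 caps [(73, 98), (171, 198), (279, 297), (370, 394)] F [-0.7  4.4  0. ] w 0.0094
```

>>> {"op": "arm_command", "data": {
  "series": "0 -0.027 -0.08 -0.0127 0 0 -1"
}}

```text
time: 8.8
ee_pos: [0.5515, 0.0461, 0.2854]
orientation: [-0.011, -0.04, 0.96, 0.276]
force: [-0.2, 5.1, -0.6]
grip_width: 0.0096
grip_force: 61.3
```

```bash
python3 tr.py
```

```text
t8.85 tilt 0.561 grip-tilt 0.565 caps [(73, 98), (171, 198), (279, 297), (370, 394)] F [-1.4  5.9  0.9] w 0.0093
```

>>> {"op": "arm_command", "data": {
  "series": "0 -0.027 -0.08 -0.0127 0 0 -1; 0 0 0 0 0 0 -1"
}}

```text
time: 9.05
ee_pos: [0.5517, 0.0441, 0.287]
orientation: [-0.012, -0.039, 0.959, 0.281]
force: [-1.0, 5.1, -0.2]
grip_width: 0.0091
grip_force: 61.4
```

```bash
python3 tr.py
```

```text
t9.10 tilt 0.570 grip-tilt 0.574 caps [(73, 97), (170, 196), (279, 294), (368, 392)] F [-1.6  5.4  0.3] w 0.009
```

>>> {"op": "arm_command", "data": {
  "series": "0 -0.027 -0.08 -0.0127 0 0 -1; 0 0 0 0 0 0 -1"
}}

```text
time: 9.3
ee_pos: [0.5518, 0.0426, 0.2884]
orientation: [-0.012, -0.039, 0.957, 0.286]
force: [-1.5, 6.5, 0.8]
grip_width: 0.0095
grip_force: 61.4
```

```bash
python3 tr.py
```

```text
t9.35 tilt 0.580 grip-tilt 0.584 caps [(71, 96), (168, 192), (279, 290), (364, 388)] F [-1.5  5.  -0.1] w 0.0095
```

>>> {"op": "arm_command", "data": {
  "series": "0 0 0 0 0 0 -1; 0 0 0 0 0 0 -1"
}}

```text
time: 9.55
ee_pos: [0.5518, 0.0427, 0.2883]
orientation: [-0.012, -0.039, 0.957, 0.286]
force: [-1.7, 5.0, -1.0]
grip_width: 0.0093
grip_force: 61.4
```

```bash
python3 tr.py
```

```text
t9.60 tilt 0.580 grip-tilt 0.584 caps [(62, 87), (159, 183), (355, 379)] F [-1.5  5.7 -0. ] w 0.0092
```

>>> {"op": "arm_command", "data": {
  "series": "0 0 0 0 0 0 -1"
}}

```text
time: 9.7
ee_pos: [0.5518, 0.0427, 0.2883]
orientation: [-0.012, -0.039, 0.957, 0.286]
force: [-0.8, 3.5, 0.7]
grip_width: 0.0094
grip_force: 61.4
```

```bash
python3 tr.py
```

```text
t9.75 tilt 0.580 grip-tilt 0.584 caps [(55, 80), (152, 177), (349, 373)] F [-0.2  5.1  0.4] w 0.0095
```

>>> {"op": "arm_command", "data": {
  "series": "0 0 0 0 0 0 -1; 0 0 0 0 0 0 -1; 0 0 0 0 0 0 -1; 0 0 0 0 0 0 -1"
}}

```text
time: 10.15
ee_pos: [0.5518, 0.0427, 0.2883]
orientation: [-0.012, -0.039, 0.957, 0.286]
force: [-1.4, 4.3, -0.0]
grip_width: 0.0091
grip_force: 61.4
```

```bash
python3 tr.py
```

```text
t10.20 tilt 0.580 grip-tilt 0.584 caps [(26, 52), (124, 149), (222, 229), (321, 345)] F [-1.9  4.4  0.9] w 0.0093
```

>>> {"op": "arm_command", "data": {
  "series": "0 0 0 0 0 0 -1; 0 0 0 0 0 0 -1; 0 0 0 0 0 0 -1"
}}

```text
time: 10.5
ee_pos: [0.5518, 0.0427, 0.2883]
orientation: [-0.012, -0.039, 0.957, 0.286]
force: [-0.9, 4.7, -0.0]
grip_width: 0.0093
grip_force: 61.4
```

```bash
python3 tr.py
```

```text
t10.55 tilt 0.580 grip-tilt 0.584 caps [(0, 24), (94, 119), (192, 217), (291, 315)] F [-1.3  5.9 -0.6] w 0.0092
```

>>> {"op": "arm_command", "data": {
  "series": "0 0 0 0 0 0 -1; 0 0 0 0 0 0 -1; 0 0 0 0 0 0 -1"
}}

```text
time: 10.85
ee_pos: [0.5518, 0.0427, 0.2882]
orientation: [-0.012, -0.039, 0.957, 0.286]
force: [-0.7, 4.9, 0.5]
grip_width: 0.0093
grip_force: 61.4
```

```bash
python3 tr.py
```

```text
t10.90 tilt 0.580 grip-tilt 0.584 caps [(57, 83), (155, 180)] F [-1.4  4.9  1.4] w 0.009
```

>>> {"op": "arm_command", "data": {
  "series": "0 0.25 0.976 0.1528 0 0 -1; 0 0 0 0 0 0 -1"
}}

```text
time: 11.1
ee_pos: [0.5501, 0.0635, 0.2694]
orientation: [-0.01, -0.042, 0.973, 0.225]
force: [0.6, 1.9, -1.2]
grip_width: 0.0092
grip_force: 67.3
```

```bash
python3 tr.py
```

```text
t11.15 tilt 0.458 grip-tilt 0.458 caps [(26, 52), (125, 152)] F [-0.5  2.8 -0.8] w 0.0092
```

>>> {"op": "arm_command", "data": {
  "series": "0 0.25 0.976 0.1528 0 0 -1"
}}

```text
time: 11.25
ee_pos: [0.5491, 0.0758, 0.2544]
orientation: [-0.007, -0.037, 0.985, 0.171]
force: [-4.7, 3.6, -6.4]
grip_width: 0.0091
grip_force: 67.8
```

```bash
python3 tr.py
```

```text
t11.30 tilt 0.329 grip-tilt 0.326 caps [(29, 53), (123, 147), (220, 229)] F [  4.3  -1.7 -10.5] w 0.0093
```

```bash
python3 tr.py; python3 - <<'E'
from h import *
i=get_image('scene')[:,:,::-1];w=cv2.imread(sorted(__import__('glob').glob('pics/t11.*'))[-1])
a=cv2.resize(i[110:250,180:320],(420,420),interpolation=cv2.INTER_CUBIC);b=cv2.resize(w[100:240,:140*1],(420,420)) 
cv2.imwrite('pics/m1.png',np.hstack([a,b])[:, :800])
E
```

```text
t11.35 tilt 0.335 grip-tilt 0.331 caps [(24, 49), (120, 145), (219, 228)] F [0.3 2.9 0.1] w 0.0092
```

View pics/m1.png

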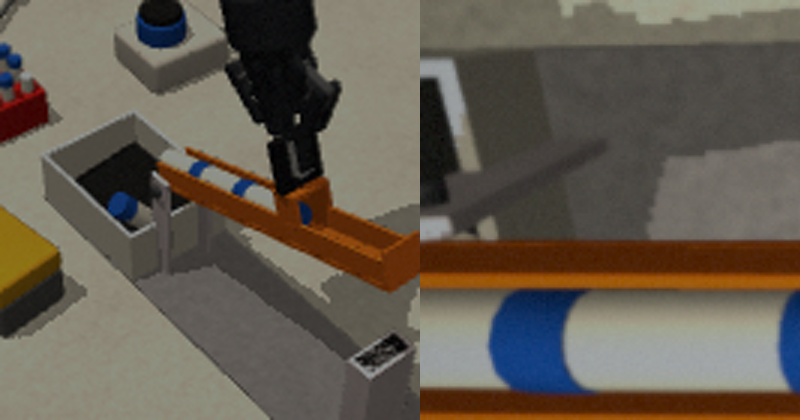

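The picture shows tube_1 in the tray (cap at crop (125,207)). Tubes 2–4 are still in the bin, with tube_2 at the lip. I'll check that they have stopped, then raise the bin again.

>>> {"op": "arm_command", "data": {
  "series": "0 0 0 0 0 0 -1; 0 0 0 0 0 0 -1"
}}

```text
time: 11.6
ee_pos: [0.5489, 0.0774, 0.2527]
orientation: [-0.007, -0.04, 0.985, 0.17]
force: [-2.3, 6.5, -1.4]
grip_width: 0.0093
grip_force: 70.2
```

```bash
python3 tr.py
```

```text
t11.65 tilt 0.342 grip-tilt 0.346 caps [(26, 51), (121, 146), (219, 229)] F [-1.3  6.5 -0.8] w 0.009
```

>>> {"op": "arm_command", "data": {
  "series": "0 -0.08 -0.24 -0.038 0 0 -1; 0 -0.17 -0.475 -0.076 0 0 -1; 0 -0.17 -0.475 -0.076 0 0 -1; 0 -0.08 -0.24 -0.038 0 0 -1; 0 0 0 0 0 0 -1"
}}

```text
time: 12.15
ee_pos: [0.5511, 0.0508, 0.2814]
orientation: [-0.01, -0.038, 0.965, 0.259]
force: [-0.5, 6.9, -1.2]
grip_width: 0.0094
grip_force: 70.0
```

```bash
python3 tr.py
```

```text
t12.20 tilt 0.523 grip-tilt 0.530 caps [(27, 51), (121, 146), (219, 229)] F [-0.5  5.9 -2. ] w 0.0095
```

>>> {"op": "arm_command", "data": {
  "series": "0 -0.053 -0.16 -0.0255 0 0 -1; 0 0 0 0 0 0 -1"
}}

```text
time: 12.4
ee_pos: [0.5513, 0.0481, 0.2839]
orientation: [-0.011, -0.038, 0.963, 0.268]
force: [-1.1, 6.7, -1.0]
grip_width: 0.0094
grip_force: 70.1
```

```bash
python3 tr.py
```

```text
t12.45 tilt 0.542 grip-tilt 0.549 caps [(26, 50), (121, 145), (218, 229)] F [-0.3  6.3 -1.6] w 0.0091
```

>>> {"op": "arm_command", "data": {
  "series": "0 -0.053 -0.16 -0.0255 0 0 -1; 0 0 0 0 0 0 -1"
}}

```text
time: 12.65
ee_pos: [0.5516, 0.0449, 0.2866]
orientation: [-0.011, -0.038, 0.96, 0.277]
force: [-0.8, 5.7, -1.9]
grip_width: 0.0095
grip_force: 70.0
```

```bash
python3 tr.py
```

```text
t12.70 tilt 0.562 grip-tilt 0.570 caps [(25, 49), (120, 144), (217, 229)] F [ 0.1  6.  -1.9] w 0.0093
```

>>> {"op": "arm_command", "data": {
  "series": "0 -0.053 -0.16 -0.0255 0 0 -1; 0 0 0 0 0 0 -1; 0 0 0 0 0 0 -1"
}}

```text
time: 13.0
ee_pos: [0.5518, 0.0419, 0.289]
orientation: [-0.012, -0.039, 0.957, 0.287]
force: [-0.6, 5.2, -1.0]
grip_width: 0.0096
grip_force: 70.1
```

```bash
python3 tr.py
```

```text
t13.05 tilt 0.582 grip-tilt 0.589 caps [(17, 41), (112, 136), (209, 229)] F [-1.2  5.1 -1.6] w 0.0093
```

>>> {"op": "arm_command", "data": {
  "series": "0 0 0 0 0 0 -1"
}}

```text
time: 13.15
ee_pos: [0.5518, 0.0419, 0.289]
orientation: [-0.012, -0.039, 0.957, 0.286]
force: [-1.5, 5.0, -1.0]
grip_width: 0.0093
grip_force: 70.1
```

```bash
python3 tr.py
```

```text
t13.20 tilt 0.582 grip-tilt 0.589 caps [(8, 32), (103, 127), (200, 226)] F [-0.7  4.9 -1.5] w 0.0094
```

>>> {"op": "arm_command", "data": {
  "series": "0 0 0 0 0 0 -1; 0 0 0 0 0 0 -1; 0 0 0 0 0 0 -1"
}}

```text
time: 13.5
ee_pos: [0.5518, 0.0419, 0.289]
orientation: [-0.012, -0.039, 0.957, 0.286]
force: [-0.9, 6.1, -2.0]
grip_width: 0.0092
grip_force: 70.1
```

```bash
python3 tr.py
```

```text
t13.55 tilt 0.582 grip-tilt 0.589 caps [(72, 97), (169, 199)] F [ 0.1  5.7 -1.5] w 0.0093
```

>>> {"op": "arm_command", "data": {
  "series": "0 0 0 0 0 0 -1; 0 0.25 0.976 0.1528 0 0 -1; 0 0.12 0.48 0.0764 0 0 -1; 0 0 0 0 0 0 -1"
}}

```text
time: 13.95
ee_pos: [0.5495, 0.0701, 0.2617]
orientation: [-0.008, -0.041, 0.979, 0.198]
force: [-0.8, 4.9, 2.5]
grip_width: 0.0091
grip_force: 71.8
```

```bash
python3 tr.py
```

```text
t14.00 tilt 0.401 grip-tilt 0.407 caps [(33, 59), (130, 165)] F [-3.3  6.5  3.1] w 0.0092
```

>>> {"op": "arm_command", "data": {
  "series": "0 0.11 0.48 0.0764 0 0 -1; 0 0 0 0 0 0 -1"
}}

```text
time: 14.2
ee_pos: [0.5489, 0.0776, 0.2524]
orientation: [-0.007, -0.041, 0.985, 0.17]
force: [-2.7, 7.5, 3.7]
grip_width: 0.0091
grip_force: 72.0
```

```bash
python3 tr.py; python3 - <<'E'
from h import *
i=get_image('scene')[:,:,::-1];w=cv2.imread(sorted(__import__('glob').glob('pics/t14.*'))[-1])
a=cv2.resize(i[110:250,180:320],(420,420),interpolation=cv2.INTER_CUBIC);b=w[:,:380]
b=cv2.resize(b,(380,384));b=np.vstack([b,np.zeros((36,380,3),np.uint8)])
cv2.imwrite('pics/m2.png',np.hstack([a,b]))
E
```

```text
t14.25 tilt 0.343 grip-tilt 0.347 caps [(33, 58), (130, 164)] F [-4.4  8.2  4.4] w 0.0093
```

View pics/m2.png

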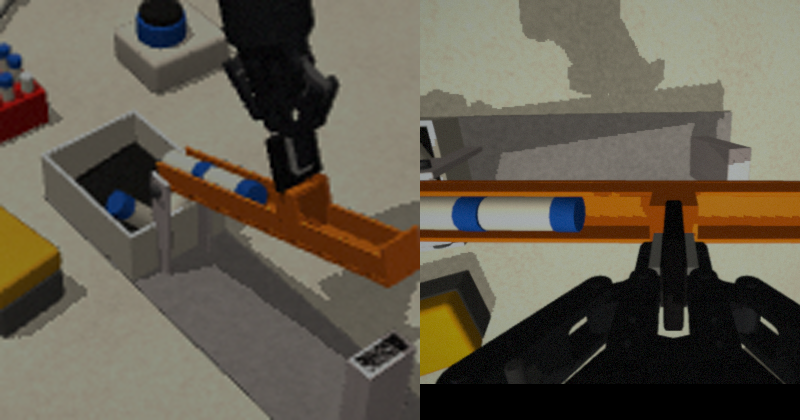

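Both views show only two tubes left in the bin, at rest, and tube_2 has gone into the tray. Now I'll lower the bin.

>>> {"op": "arm_command", "data": {
  "series": "0 0.08 0.283 0.0446 0 0 -1; 0 0.16 0.566 0.089 0 0 -1; 0 0.16 0.566 0.089 0 0 -1; 0 0.08 0.283 0.0446 0 0 -1; 0 0 0 0 0 0 -1"
}}

```text
time: 14.8
ee_pos: [0.547, 0.1007, 0.2142]
orientation: [-0.004, -0.041, 0.997, 0.066]
force: [-5.7, 10.4, 6.3]
grip_width: 0.0093
grip_force: 72.4
```

```bash
python3 tr.py; python3 - <<'E'
from h import *
h=np.radians(94.8);u=np.array([np.cos(h),np.sin(h),0])
p0=np.array([.5463,.1106,.2074]);pv=p0-.2*u-[0,0,.083]
for th in(.08,.04,0): print(th,to(*pose(h,pv,th,.0187)))
E
```

```text
t14.85 tilt 0.133 grip-tilt 0.133 caps [(32, 58), (130, 156)] F [-5.2 11.6  5.3] w 0.0092
0.08 (array([-0.  ,  0.12,  0.43]), array([ 0.067, -0.002, -0.002]))
0.04 (array([-0.  ,  0.2 ,  0.76]), array([ 0.118, -0.002, -0.002]))
0 (array([-0.01,  0.27,  1.09]), array([ 0.169, -0.002, -0.002]))
```

>>> {"op": "arm_command", "data": {
  "series": "0 0.12 0.32 0.05 0 0 -1; 0 0.1 0.3 0.045 0 0 -1; 0 0.06 0.2 0.03 0 0 -1; 0 0 0 0 0 0 -1"
}}

```text
time: 15.25
ee_pos: [0.5464, 0.1088, 0.1946]
orientation: [-0.002, -0.041, 0.999, 0.016]
force: [-5.2, 10.9, 5.3]
grip_width: 0.009
grip_force: 72.4
```

```bash
python3 tr.py; python3 - <<'E'
from h import *
h=np.radians(94.8);u=np.array([np.cos(h),np.sin(h),0])
p0=np.array([.5463,.1106,.2074]);pv=p0-.2*u-[0,0,.083]
print(get_state()['ee_pos'],to(*pose(h,pv,0,.0187)))
E
```

```text
t15.30 tilt 0.034 grip-tilt 0.030 caps [(32, 57), (129, 155)] F [-6.  11.6  4.9] w 0.0093
[0.54635379 0.10866874 0.19491379] (array([-0.  ,  0.07,  0.25]), array([ 0.043, -0.003, -0.003]))
```

>>> {"op": "arm_command", "data": {
  "series": "0 0.06 0.09 0.015 0 0 -1; 0 0.06 0.09 0.015 0 0 -1; 0 0.03 0.06 0.012 0 0 -1; 0 0 0 0 0 0 -1"
}}

```text
time: 15.7
ee_pos: [0.5462, 0.1105, 0.1892]
orientation: [-0.001, -0.039, 0.999, -0.0]
force: [-5.8, 5.8, 4.6]
grip_width: 0.0091
grip_force: 72.5
```

```bash
python3 tr.py; python3 - <<'E'
from h import *
h=np.radians(94.8);u=np.array([np.cos(h),np.sin(h),0])
p0=np.array([.5463,.1106,.2074]);pv=p0-.2*u-[0,0,.083]
print(get_state()['ee_pos'],to(*pose(h,pv,0,.0187)))
E
```

```text
t15.75 tilt -0.000 grip-tilt 0.001 caps [(33, 59), (130, 156)] F [-4.4  7.2  4.6] w 0.0092
[0.54620814 0.11047865 0.18914686] (array([-0.  ,  0.  ,  0.02]), array([-0.001, -0.003, -0.006]))
```

>>> {"op": "arm_command", "data": {
  "series": "0 0.02 0.03 0 0 0 -1; 0 0.02 0.02 0 0 0 -1; 0 0 0 0 0 0 -1"
}}

```text
time: 16.05
ee_pos: [0.5463, 0.1105, 0.1891]
orientation: [-0.001, -0.039, 0.999, -0.0]
force: [-9.8, 3.0, 13.5]
grip_width: 0.0094
grip_force: 74.1
```

```bash
python3 tr.py; python3 -c "from cell import *;print(get_state()['ee_pos'])"
```

```text
t16.10 tilt -0.001 grip-tilt 0.001 caps [(33, 59), (130, 156)] F [-9.6  3.6 13.9] w 0.0094
[0.54624024 0.11051708 0.18907944]
```

The force rises with no motion, so the bin is seated. I'll ease the push, open the gripper and retreat.

>>> {"op": "arm_command", "data": {
  "series": "0 0 -0.04 0 0 0 -1; 0 0 0 0 0 0 -0.5; 0 0 0 0 0 0 0.2; 0 0 0 0 0 0 0.6; 0 0 0 0 0 0 0.6"
}}

```text
time: 16.6
ee_pos: [0.5465, 0.1114, 0.1879]
orientation: [0.0, -0.04, 0.999, -0.002]
force: [0.1, 0.6, 0.1]
grip_width: 0.0644
grip_force: 0.0
```

>>> {"op": "arm_command", "data": {
  "series": "0 0 0 0 0 0 0.6; 0 0 0 0 0 0 0.6; 0 0 -0.3 0 0 0 0.6; 0 0 -0.7 0 0 0 0.6; 0 0 -1 0 0 0 0.6"
}}

```text
time: 17.1
ee_pos: [0.5453, 0.1127, 0.2378]
orientation: [-0.001, -0.041, 0.999, -0.002]
force: [-0.0, 0.5, -1.3]
grip_width: 0.0686
grip_force: 0.0
```

>>> {"op": "arm_command", "data": {
  "series": "0 0 -1 0 0 0 0.6; 0 0 -1 0 0 0 0.6; 0 0 -1 0 0 0 0.6; 0 0 -0.5 0 0 0 0.6; 0 0 0 0 0 0 0.6"
}}

```text
time: 17.6
ee_pos: [0.547, 0.1134, 0.3273]
orientation: [0.002, -0.041, 0.999, -0.001]
force: [1.1, -0.4, -0.8]
grip_width: 0.0687
grip_force: 0.0
```

```bash
python3 - <<'E'
from h import *
i=get_image('scene')[:,:,::-1];w=get_image('wrist')[:,:,::-1]
a=cv2.resize(i[110:290,180:340],(373,420),interpolation=cv2.INTER_CUBIC);b=cv2.resize(w[60:320,:260],(420,420))
cv2.imwrite('pics/m3.png',np.hstack([a,b]));print(get_state()['ee_pos'],get_state()['force'],get_state()['time'])
E
```

```text
[0.54561426 0.11309666 0.3244954 ] [-0.42332761 -0.12534609 -0.47705302] 17.7
```

View pics/m3.png

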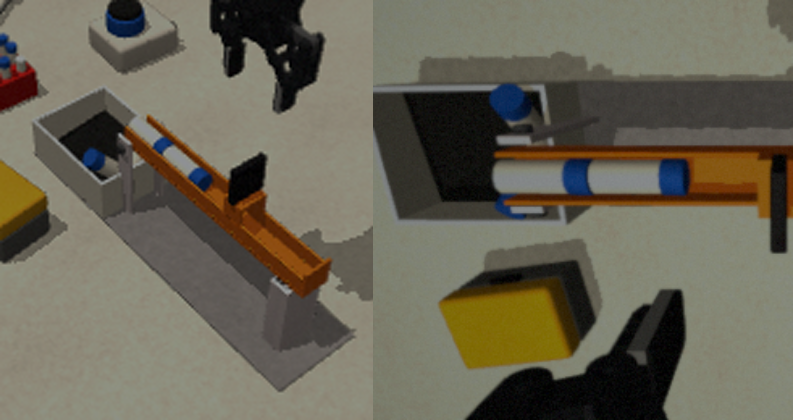

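The bin is level on its rest and the gripper is clear. Two tubes are in the tray (caps at about (512,100) and (510,205)) and two are still in the bin.

```bash
python3 -c "from cell import *;print(sign_off())"
```

```text
the job is handed in; nothing more can be done
None
```

Job handed in at about 18 s: two tubes went one after the other into the white tray, two stayed in the bin, and the bin was lowered onto its rest and let go; the hand-in gave no verdict.

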